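Unload the screened test box

ROBOT

A 6-joint arm with a two-finger parallel gripper is mounted at the origin on the work surface. World frame = base frame: x ahead of the robot, y to its left, z up, the work surface at z = 0. Lengths are in mm, angles in rad, forces in N, time in s.
With the tool pointing down it reaches from about 400 to 825 mm from the base axis. Payload 7 kg.
Tool frame: the origin (TCP) lies at the very end of the fingers, on their centre line; the grasp point (between the pads) lies 19 mm behind it; z points along the fingers, y is the direction in which the jaws open and shut (so a half turn about z gives the same grasp; the last joint's range is limited). The gripper opens to 88 mm and grips with 3 to 60 N. Pads are 19 mm wide; open, the fingers measure 130 mm over their backs; the gripper's body (78 mm by 193 mm) begins 47 mm behind the grasp point.
Start: joints at [1.633, 0.359, 0.012, 0, -1.224, -0.288], TCP at [151.134, 657.84, 201.161] pointing down, gripper open.
Joint ranges: [-3.07, 3.07], [-1.43, 2.12], [-1.02, 1.25], [-3.03, 1.67], [-3.05, -0], [-3.03, 3.03]. Speed limits (rad/s): [2.39, 2.39, 3.01, 3.14, 3.14, 3.14].

INTERFACE

Orientations are given as a unit quaternion [x, y, z, w].
In Python, from plant import bot gives the robot as it stands. Calls block until the motion is done:
- bot.move_ptp(position, orientation): joint-space move of the TCP to a pose.
- bot.line_to(position, velocity=150, ori=None): straight line of the TCP; ori=None keeps the orientation; velocity is the mean speed in mm/s.
- bot.move_joints(angles): joint-space move.
- bot.move_gripper(opening, force=None): finger opening in mm; force is the grip in N (None keeps the last); returns when the fingers have stopped.
- bot.pause(seconds).
- bot.solve_ik(position, orientation): joint angles nearest the present ones, or None.
- bot.read_state(): the state.
- bot.camera(name): name is "scene" or "top" or "wrist"; returns the picture (384x512x3 uint8, red, green, blue); there is no depth.
- bot.get_calibration(name): a dict with "fx", "fy", "cx", "cy" (pixels), "view" (4x4, takes a point from world to camera coordinates); the wrist camera has in their place "T_tool_cam" (4x4, takes a point from camera to tool coordinates, whose origin is the TCP and whose axes are the flange's). Camera axes: x right, y up, looking along -z (the intrinsics and any distortion apply to the point x, -y, -z); pixel columns grow to the right and rows downward; lengths in mm; the calibration is good to about 2 mm. A picture is of the moment at which its call begins: read the wrist's pose just before it. get_calibration takes no time and is no camera call.
A pose or a line that the arm cannot do raises bot.Unreachable and nothing moves.
- bot.close_job(): hands the job in, once; it reports no verdict.
The state is a dict: "t": time; "joint_pos": joint angles; "qvel": joint speeds; "tau": joint torques, N m; "tcp_pos": TCP position; "eef_rot": TCP orientation; "contact_force": force on the tool from outside, world axes, zero at the start; "moment": the same for the moment, N m; "width": finger opening in mm.
Only numpy, scipy, OpenCV 4.12 (cv2) and the standard library are available. Lean on these libraries where they do the work, as an engineer would, in place of code of your own. Each camera call takes 0.05 s, during which the arm holds its last target. There are 200 camera calls.

TASK

The radio module in the screened test box has passed its test. Hook the recessed paddle in the lid upwards to trip the latch and raise the lid with it, open the lid right up, lift the module out with a light grip so that its thin tinplate does not dent, lay it flat in the black tray without dropping it, then lower the lid without slamming and press it down until it latches. Leave the reel, the bottle and the screwdriver where they are.

Things in the scene. Friction and masses are not known exactly. Their poses are not given: they have to be found in the camera images.
- testbox: Screened test box, grey metal base, fixed: 210 mm deep (x), 270 wide (y), rim 85 high, walls 6, inner floor 14 above the table. Origin: centre of its underside; x points from front to hinges (back), z up. Lid: a 45 mm thick slab of the same outline, so 130 high when shut. A strike bar between two ears stands inside the middle of the front wall, 6 to 42 mm behind the outer front, top 76 above the table.
- lid_hinge (a point): Middle of the lid's hinge line: back top edge of the base, 85 mm above the table. The line runs along the box's y.
- lid_front (a point): Middle of the lid's lower front edge, 210 mm from the hinge line; moves with the lid. The lid's outer (top) face lies 45 mm beyond the plane through hinge line and this edge.
- lid (a joint): Lid angle, rad: 0 shut, 1.57 upright, stop at 1.66. Stiff friction hinge: the lid (0.45 kg) stays where it is left; at its front edge about 6 N raises it, 2 N lowers it.
- paddle_edge (a point): Middle of the paddle's free edge (mid-thickness). Steel paddle, 72 mm wide (box y), 50 long, 5 thick, flush in the lid's top, hinged at its back end, free edge to the front, 52 mm behind the lid's front face, over a dish 100 wide and 34 deep. In front of the edge the dish is open for fingers: 42 mm long at the top, its front wall sloping inwards by 18 mm, then the lid's 12 mm front rim.
- paddle (a joint): Paddle angle, rad: 0 flush, grows as its free edge is pulled up, stop at 0.70. A spring (2 to 5 N at the edge) returns it. From about 0.4 the latch lets the lid go; it must be held up only until the lid has risen 0.1 rad.
- latch (a joint): Latch hook below the lid's front: 0 m sprung home, up to 0.013 drawn back. Pressing the lid shut (about 5 N at the front, on the flat top beside the dish) makes it snap home on the strike bar by itself, paddle untouched.
- module_center (a point): Centre of the radio module: bare tinplate box 90 mm long (its x), 46 wide (y), 20 high, 60 to 130 g; dents if gripped with over 20 N. Small connector at its -x end. It lies loose in a nest in the box, centre 50 mm above the table, length along the box's x. Nest guides stand only at its ends and corners: within 28 mm of its middle its long sides are free down to 20 mm above the table.
- tray_in (a point): Centre of the inner floor of the black tray, 4 mm above the table: 200 mm long (its x), 150 wide (y), 16 high outside, walls 4; fixed. It stands left or right of the box, the reel on the other side.
- reel: Component reel, flat grey disc, 178 mm across, 12 high, loose; origin at the centre of its underside. Not to be moved.
- cleaner: Clear bottle, 52 mm across, 130 high, loose; origin at the centre of its underside. Not to be moved.
- driver: Screwdriver, about 170 mm long, lying loose; origin near its middle. Not to be moved.

How it is judged:
By the outcome, as a careful person would: the job done as asked, in the order asked, and still so for the second after the job is handed in, with the robot touching nothing.
It also fails if it takes over 72 s, if anything falls off the work surface, if the arm or the gripper's body presses on something with over 40 N, if the wrist force passes 120 N, or if a joint passes its speed limit or range.

## Working session

There is one attempt and no reset: what is moved stays moved. The work goes in short steps, each a Python script; the robot and the scene stay as the last script left them, time stands still between calls to the robot, and variables do not carry over. Pictures are saved under pics/ and viewed, about 8 in all and at most 12, crops included, and the job is handed in when it is done.

```bash
ls; mkdir -p pics; python3 - <<'E'
from plant import bot
import cv2,numpy as np
np.set_printoptions(precision=3,suppress=True)
ims=[]
for n in("scene","top","wrist"):
    im=bot.camera(n); cv2.imwrite(f"pics/{n}0.png",im[...,::-1]); 
    print(n,bot.get_calibration(n))
s=bot.read_state();print(s)
E
```

```text
pics
scene {'fx': 496.9089375266691, 'fy': 496.9089375266691, 'cx': 257.7226343587621, 'cy': 190.08112103197803, 'view': array([[    0.189,     0.982,    -0.015,  -114.413],
       [   -0.845,     0.17 ,     0.507,   419.793],
       [    0.5  ,    -0.084,     0.862, -1728.2  ],
       [    0.   ,     0.   ,     0.   ,     1.   ]])}
top {'fx': 418.4445959538431, 'fy': 418.4445959538431, 'cx': 251.8099586255957, 'cy': 193.5545223771274, 'view': array([[   -0.01 ,    -1.   ,     0.022,    -7.639],
       [    0.984,    -0.006,     0.177,  -563.111],
       [   -0.177,     0.024,     0.984, -1011.266],
       [    0.   ,     0.   ,     0.   ,     1.   ]])}
wrist {'fx': 302.78704852381816, 'fy': 302.78704852381816, 'cx': 254.86167720566897, 'cy': 196.06800661003106, 'T_tool_cam': array([[  -0.   ,    0.96 ,    0.281,   75.252],
       [   1.   ,    0.   ,    0.001,   -0.284],
       [   0.001,    0.281,   -0.96 , -183.34 ],
       [   0.   ,    0.   ,    0.   ,    1.   ]])}
{'t': 0.15, 'joint_pos': array([ 1.633,  0.359,  0.011, -0.   , -1.224, -0.288]), 'qvel': array([ 0.001, -0.002,  0.003,  0.001, -0.001,  0.001]), 'tau': array([ -0.   , -58.327,  29.329,   7.001,   0.009,  -0.   ]), 'tcp_pos': array([151.045, 657.453, 200.433]), 'eef_rot': array([ 0.994, -0.113, -0.   ,  0.001]), 'contact_force': array([0.624, 0.792, 0.655]), 'moment': array([-0.002, -0.004,  0.058]), 'width': 87.4051079732574}
```

View pics/top0.png

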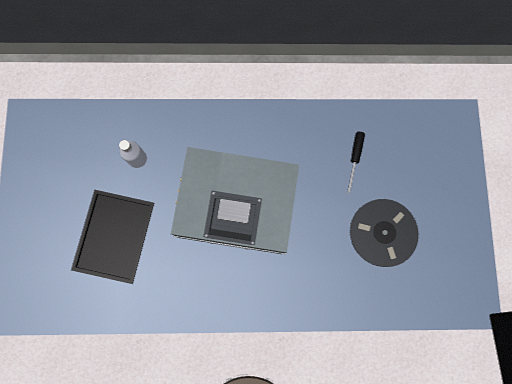

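View pics/scene0.png

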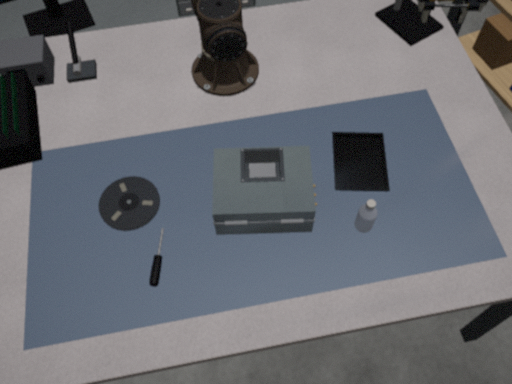

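Top view: the box's lid top has corners at about (188,148), (298,163), (288,252), (172,236). The bright paddle is at (235,210), the tray is to the left at (113,237), and the reel is to the right. The bottle at (130,148) and the screwdriver at (355,160) are clear of the box. The scene view agrees.

```bash
cat > h.py <<'E'
from plant import bot
import cv2,numpy as np
from scipy.spatial.transform import Rotation as R
np.set_printoptions(precision=3,suppress=True)
def ray(name,uv,state=None):
    c=bot.get_calibration(name); u,v=uv
    d=np.array([(u-c['cx'])/c['fx'],-(v-c['cy'])/c['fy'],-1.])
    if name=='wrist':
        Tc=np.array(c['T_tool_cam']); Tw=np.eye(4); Tw[:3,:3]=R.from_quat(state['eef_rot']).as_matrix(); Tw[:3,3]=state['tcp_pos']; T=Tw@Tc
    else: T=np.linalg.inv(np.array(c['view']))
    return T[:3,3],T[:3,:3]@d
def onz(name,uv,z,state=None):
    o,d=ray(name,uv,state); return o+d*(z-o[2])/d[2]
def shot(name,fn):
    s=bot.read_state(); im=bot.camera(name); cv2.imwrite(f'pics/{fn}.png',im[...,::-1]); return im,s
def st(tag=''):
    s=bot.read_state(); print(tag,'t%.2f'%s['t'],s['tcp_pos'],'F',s['contact_force'],'w%.1f'%s['width']); return s
E
python3 - <<'E'
from h import *
im=cv2.imread('pics/top0.png')
P=[onz('top',p,130) for p in[(188,148),(298,163),(288,252),(172,236)]]
for p in P: print(p)
for i in range(4): print(np.linalg.norm(P[i]-P[i-1]),end=' ')
print('c',sum(P)/4)
g=cv2.cvtColor(im,cv2.COLOR_BGR2GRAY)
m=np.zeros_like(g);m[195:240,210:262]=(g[195:240,210:262]>140)
c=max(cv2.findContours(m,0,1)[0],key=cv2.contourArea)
b=cv2.boxPoints(cv2.minAreaRect(c));print('paddle',b)
Q=[onz('top',p,130) for p in b]
for q in Q: print(q)
m=np.zeros_like(g);m[180:295,60:165]=g[180:295,60:165]<70
c=max(cv2.findContours(m,0,1)[0],key=cv2.contourArea)
b=cv2.boxPoints(cv2.minAreaRect(c));Q=[onz('top',p,16) for p in b];print('tray',b)
for q in Q: print(q)
print([np.linalg.norm(Q[i]-Q[i-1]) for i in range(4)],sum(Q)/4)
print('bottle',onz('top',(125,145),130),'driver',onz('top',(355,160),8),'reel',onz('top',(384,232),12))
E
```

```text
[659.818 140.937 130.   ]
[ 622.005 -120.735  130.   ]
[412.242 -91.631 130.   ]
[450.912 173.874 130.   ]
211.48659676499048 264.3898986282026 211.77301751567182 268.30707344993203 c [536.244  25.611 130.   ]
paddle [[216.865 217.811]
 [220.135 198.189]
 [249.973 203.162]
 [246.703 222.784]]
[492.12   71.437 130.   ]
[538.139  64.05  130.   ]
[525.962  -5.523 130.   ]
[480.07    2.452 130.   ]
tray [[ 72.491 266.283]
 [ 95.321 186.377]
 [154.094 203.17 ]
 [131.264 283.075]]
[385.739 440.53   16.   ]
[590.508 395.02   16.   ]
[545.274 241.204  16.   ]
[342.837 291.776  16.   ]
[np.float64(154.81665691339535), np.float64(209.76573204513824), np.float64(160.32970903363633), np.float64(208.6581158231605)] [466.09  342.133  16.   ]
bottle [667.667 290.32  130.   ] driver [ 660.915 -291.874    8.   ] reel [ 466.209 -356.408   12.   ]
```

```bash
cat >> h.py <<'E'
YAW=-0.148
def setyaw(y):
    global YAW,BX,BY; YAW=y; BX=np.array([np.cos(y),np.sin(y),0]); BY=np.array([-np.sin(y),np.cos(y),0])
setyaw(YAW)
Z=np.array([0,0,1.])
def ori(th,yaw=None,flip=False):
    y=YAW if yaw is None else yaw
    bx=np.array([np.cos(y),np.sin(y),0])
    z=np.sin(th)*bx-np.cos(th)*Z; x=np.cos(th)*bx+np.sin(th)*Z
    if flip: x=-x
    return R.from_matrix(np.c_[x,np.cross(z,x),z]).as_quat()
E
python3 - <<'E'
from h import *
E=np.array([485,35,130.])
for th in (.6,.8,.9,1.0):
    for dz in(-20,150): 
        for fl in(0,1):print(th,dz,fl,bot.solve_ik(list(E+[0,0,dz]),list(ori(th,flip=fl))))
bot.move_ptp([470,38,310],list(ori(0)))
bot.move_gripper(0,20)
im,s=shot('wrist','w1'); st()
cv2.imwrite('pics/w1b.png',cv2.resize(im[...,::-1],(800,600)))
E
```

```text
0.6 -20 0 None
0.6 -20 1 None
0.6 150 0 [ 0.823 -0.397 -0.962  0.724 -0.78   0.131]
0.6 150 1 [ 2.665 -1.325 -0.858  0.352 -2.585  2.147]
0.8 -20 0 None
0.8 -20 1 None
0.8 150 0 None
0.8 150 1 None
0.9 -20 0 [-0.344 -0.127 -0.96  -2.351 -0.216 -2.227]
0.9 -20 1 [-0.344 -0.127 -0.96  -2.351 -0.216  0.915]
0.9 150 0 None
0.9 150 1 None
1.0 -20 0 None
1.0 -20 1 None
1.0 150 0 None
1.0 150 1 None
 t4.12 [470.007  38.012 310.009] F [-0.108 -0.165  0.07 ] w0.4
```

View pics/w1b.png

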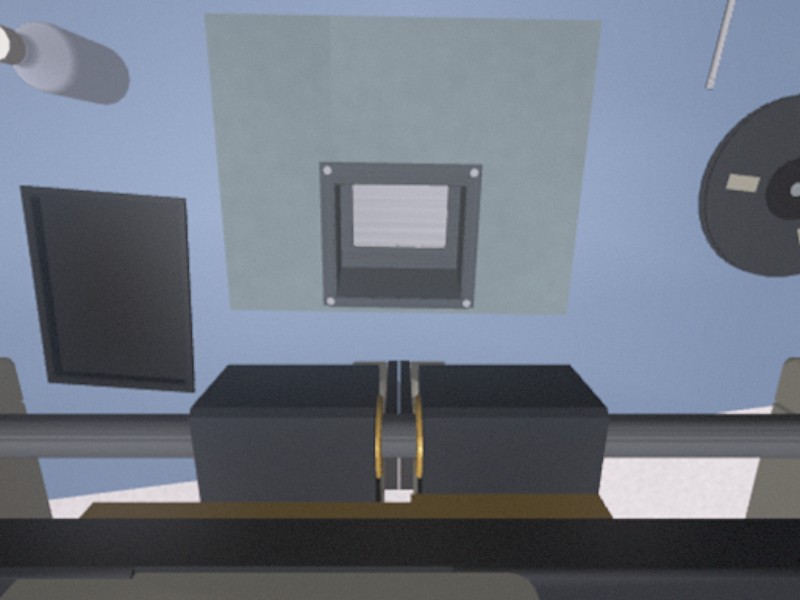

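The wrist view shows the paddle's bright plate with its front edge at about (400,248) in the 800x600 picture, the dish opening below it at rows 250–298, and the lid front at row 312. A steep tilt straight back is out of reach, so I'll measure the paddle and scan which hook directions the arm can do.

```bash
cat >> h.py <<'E'
def oris(th,az,spin):
    "tool tilted th from down, pointing horizontally toward box-frame azimuth az; spin about tool axis"
    z=np.sin(th)*(np.cos(az)*BX+np.sin(az)*BY)-np.cos(th)*Z
    x=BX-z*(BX@z); x/=np.linalg.norm(x); M=np.c_[x,np.cross(z,x),z]
    return (R.from_matrix(M)*R.from_euler('z',spin)).as_quat()
E
python3 - <<'E'
from h import *
im=cv2.imread('pics/w1.png'); s=bot.read_state()
g=cv2.cvtColor(im,cv2.COLOR_BGR2GRAY);m=np.zeros_like(g);m[110:165,215:295]=g[110:165,215:295]>150
c=max(cv2.findContours(m,0,1)[0],key=cv2.contourArea);b=cv2.boxPoints(cv2.minAreaRect(c))
Q=np.array([onz('wrist',p,130,s) for p in b]);print(b,Q,[np.linalg.norm(Q[i]-Q[i-1]) for i in range(4)])
P=np.array([onz('wrist',np.array(p)/1.5625,130,s) for p in[(207,14),(600,21),(568,314),(231,309)]]);print('lid',P,[np.linalg.norm(P[i]-P[i-1]) for i in range(4)])
E=np.array([485,35,130.])
for th in(.3,.45,.6,.75,.9,1.05,1.2):
  for az in np.radians([-100,-80,-60,-40,-20,0,20,40,60,80,100]):
    ok=[]
    for sp in np.radians([-150,-120,-90,-60,-30,0,30,60,90,120,150,180]):
        q=oris(th,az,sp)
        if all(bot.solve_ik(list(E+d),list(q)) is not None for d in([0,0,-20],[0,0,15],[30,-3,60])): ok.append(round(np.degrees(sp)))
    if ok: print(th,round(np.degrees(az)),ok)
E
```

```text
[[225.028 156.924]
 [226.041 117.411]
 [286.078 118.951]
 [285.065 158.463]] [[493.102  71.63  130.   ]
 [538.337  62.386 130.   ]
 [526.304  -6.406 130.   ]
 [480.568   0.31  130.   ]] [np.float64(72.41338898192785), np.float64(46.17001483246902), np.float64(69.83653477999579), np.float64(46.22647499180818)]
lid [[ 662.541  141.005  130.   ]
 [ 618.885 -122.217  130.   ]
 [ 412.713  -90.701  130.   ]
 [ 456.785  176.3    130.   ]] [np.float64(208.76077514082627), np.float64(266.81790064568054), np.float64(208.5661773375255), np.float64(270.6141013189626)]
0.3 -100 [-150, -120, -90, -60, -30, 0, 30, 60, 90, 120, 150, 180]
0.3 -80 [-120, -90, -60, -30, 0, 30, 60, 90, 120, 150, 180]
0.3 -60 [-120, -90, -60, -30, 0, 30, 60, 90, 120, 150, 180]
0.3 -40 [-120, -90, -60, -30, 0, 30, 60, 90, 120, 150, 180]
0.3 -20 [-120, -90, -60, -30, 0, 30, 60, 90, 120, 150, 180]
0.3 0 [-120, -90, -60, -30, 0, 30, 60, 90, 120, 150, 180]
0.3 20 [-150, -120, -90, -60, -30, 0, 30, 60, 90, 120, 150, 180]
0.3 40 [-150, -90, -60, -30, 0, 30, 60, 90, 120, 150, 180]
0.3 60 [-150, -120, -90, -60, -30, 0, 30, 60, 90
[... 2167 characters left out ...]
 60, 90, 120, 150, 180]
1.05 40 [-150, -120, -90, -60, 0, 30, 60, 90, 120, 150, 180]
1.05 60 [-150, -120, -90, -60, 0, 30, 60, 90, 120, 150, 180]
1.05 80 [-150, -120, -90, -30, 0, 30, 60, 90, 120, 150, 180]
1.05 100 [-150, -120, -90, -30, 0, 30, 60, 90, 120, 150, 180]
1.2 -100 [-150, -120, -90, -60, -30, 0, 30, 60, 90, 120, 150, 180]
1.2 -80 [-150, -120, -90, -60, -30, 0, 30, 60, 90, 120, 150]
1.2 -60 [-150, -120, -90, -60, -30, 0, 30, 60, 90, 120, 150]
1.2 40 [-150, -120, -90, -60, 30, 60, 90, 120, 150, 180]
1.2 60 [-150, -120, -90, -60, 0, 30, 60, 90, 120, 150, 180]
1.2 80 [-150, -120, -90, -60, -30, 0, 30, 60, 90, 120, 150, 180]
1.2 100 [-150, -120, -90, -30, 0, 30, 60, 90, 120, 150, 180]
```

```bash
cat >> h.py <<'E'
setyaw(-0.162)
E0=np.array([486.3,36.2,130.]); H=E0+158*BX; H[2]=85
def W(x,z,y=0): "box frame rel hinge line (x back, z up, y lateral) -> world"
    return H+x*BX+y*BY+z*Z
def rot(x,z,phi): return x*np.cos(phi)+z*np.sin(phi), z*np.cos(phi)-x*np.sin(phi)
def hookpath(th):
    P=[(-158-18,45+35,th),(-158-15,45-17,th),(-158-5,45-17,th)]
    for a in(.2,.4,.55,.68): P.append((-158-5+50*(1-np.cos(a))+4*a,45-17+50*np.sin(a)+2*a,th))
    x,z,_=P[-1]
    for p in(.15,.3,.5,.7): P.append((*rot(x,z,p),th-p/2))
    return P
E
python3 - <<'E'
from h import *
print('H',H)
for th in(.3,.34,.37,.4,.43):
    print(th,[int(bot.solve_ik(list(W(x,z)),list(ori(t))) is not None) for x,z,t in hookpath(th)])
for az in(-40,-30,-20,-10,10,20,30):
    print(az,[th for th in(.3,.35,.4,.45,.5,.55) if all(bot.solve_ik(list(W(x,z)),list(oris(t,np.radians(az),0))) is not None for x,z,t in hookpath(th)[:7])])
E
```

```text
Traceback (most recent call last):
  File "h.py", line 37
    return H+x*BX+y*BY+z*Z
IndentationError: unexpected indent
```

```bash
sed -i 's/^def W.*$/def W(x,z,y=0):/' h.py
python3 - <<'E'
from h import *
print('H',H)
for th in(.3,.34,.37,.4,.43):
    print(th,[int(bot.solve_ik(list(W(x,z)),list(ori(t))) is not None) for x,z,t in hookpath(th)])
for az in(-40,-30,-20,-10,10,20,30):
    print(az,[th for th in(.3,.35,.4,.45,.5,.55) if all(bot.solve_ik(list(W(x,z)),list(oris(t,np.radians(az),0))) is not None for x,z,t in hookpath(th)[:7])])
E
```

```text
H [642.231  10.716  85.   ]
0.3 [1, 1, 1, 1, 1, 1, 1, 1, 1, 1, 1]
0.34 [1, 1, 1, 1, 1, 1, 1, 1, 1, 1, 1]
0.37 [1, 0, 0, 1, 1, 1, 1, 1, 1, 1, 1]
0.4 [1, 0, 0, 0, 0, 1, 1, 1, 1, 1, 1]
0.43 [0, 0, 0, 0, 0, 0, 0, 1, 1, 1, 1]
-40 [0.3, 0.35, 0.4, 0.45, 0.5]
-30 [0.3, 0.35, 0.4]
-20 [0.3, 0.35]
-10 [0.3, 0.35]
10 [0.3, 0.35]
20 [0.3, 0.35]
30 [0.3, 0.35, 0.4]
```

```bash
sed -i 's/45-17/45-21/g' h.py
python3 - <<'E'
from h import *
P=hookpath(.34)
x,z,t=P[0]; bot.move_ptp(list(W(x,z)),list(ori(t))); st(0)
for i in range(1,9):
    x,z,t=P[i]; q=list(ori(t))
    bot.line_to(list(W(x,z)),velocity=[0,80,30,25,25,25,25,50,50][i],ori=q); st(i)
im,s=shot('scene','s2'); cv2.imwrite('pics/s2b.png',cv2.resize(im[60:260,150:420,::-1],(800,592)))
E
```

```text
0 t4.83 [469.299  39.683 166.173] F [ 1.416  1.104 -0.148] w0.3Traceback (most recent call last):
  File "<stdin>", line 6, in <module>
plant.Unreachable: the arm cannot follow that straight line within its joint ranges
```

```bash
sed -i 's/45-21/45-DEP/g; s/^def hookpath/DEP=20\ndef hookpath/' h.py
python3 - <<'E'
from h import *
import h
best=None
for h.DEP in(18,20,22):
  for th in(.33,.32,.31,.30,.29):
    ok=[bot.solve_ik(list(W(x,z)),list(ori(t))) for x,z,t in hookpath(th)]
    print(h.DEP,th,[int(o is not None) for o in ok], ok[1])
E
```

```text
18 0.33 [1, 1, 1, 1, 1, 1, 1, 1, 1, 1, 1] [ 0.671 -0.096 -0.997  0.522 -0.501  0.298]
18 0.32 [1, 1, 1, 1, 1, 1, 1, 1, 1, 1, 1] [ 0.671 -0.091 -0.98   0.493 -0.514  0.327]
18 0.31 [1, 1, 1, 1, 1, 1, 1, 1, 1, 1, 1] [ 0.67  -0.086 -0.964  0.465 -0.527  0.355]
18 0.3 [1, 1, 1, 1, 1, 1, 1, 1, 1, 1, 1] [ 0.668 -0.08  -0.948  0.438 -0.54   0.382]
18 0.29 [1, 1, 1, 1, 1, 1, 1, 1, 1, 1, 1] [ 0.665 -0.075 -0.932  0.413 -0.553  0.408]
20 0.33 [1, 1, 1, 1, 1, 1, 1, 1, 1, 1, 1] [ 0.669 -0.093 -1.001  0.529 -0.494  0.292]
20 0.32 [1, 1, 1, 1, 1, 1, 1, 1, 1, 1, 1] [ 0.669 -0.088 -0.985  0.499 -0.507  0.321]
20 0.31 [1, 1, 1, 1, 1, 1, 1, 1, 1, 1, 1] [ 0.668 -0.082 -0.969  0.47  -0.52   0.349]
20 0.3 [1, 1, 1, 1, 1, 1, 1, 1, 1, 1, 1] [ 0.666 -0.077 -0.952  0.443 -0.533  0.377]
20 0.29 [1, 1, 1, 1, 1, 1, 1, 1, 1, 1, 1] [ 0.664 -0.072 -0.936  0.417 -0.546  0.404]
22 0.33 [1, 1, 1, 1, 1, 1, 1, 1, 1, 1, 1] [ 0.667 -0.089 -1.006  0.536 -0.486  0.286]
22 0.32 [1, 1, 1, 1, 1, 1, 1, 1, 1, 1, 1] [ 0.667 -0.084 -0.99   0.506 -0.499  0.315]
22 0.31 [1, 1, 1, 1, 1, 1, 1, 1, 1, 1, 1] [ 0.667 -0.079 -0.973  0.476 -0.513  0.344]
22 0.3 [1, 1, 1, 1, 1, 1, 1, 1, 1, 1, 1] [ 0.665 -0.074 -0.957  0.448 -0.526  0.372]
22 0.29 [1, 1, 1, 1, 1, 1, 1, 1, 1, 1, 1] [ 0.663 -0.069 -0.941  0.422 -0.539  0.399]
```

```bash
sed -i 's/^DEP=20/DEP=21/' h.py
python3 - <<'E'
from h import *
P=hookpath(.31)
x,z,t=P[0]; bot.move_ptp(list(W(x,z)),list(ori(t))); st(0)
for i in range(1,9):
    x,z,t=P[i]; q=list(ori(t))
    bot.line_to(list(W(x,z)),velocity=[0,80,30,25,25,25,25,50,50][i],ori=q); s=st(i)
    if np.linalg.norm(s['contact_force'])>45: print('stop');break
im,s=shot('scene','s2'); cv2.imwrite('pics/s2b.png',cv2.resize(im[60:260,150:420,::-1],(800,592)))
E
```

```text
0 t5.08 [470.629  40.093 166.618] F [-0.619 -0.692  0.36 ] w0.2
1 t5.93 [471.758  38.763 109.372] F [-0.102  0.293  0.295] w0.6
2 t6.42 [481.436  36.86  108.926] F [-0.738  0.593 -0.273] w0.3
3 t6.98 [483.179  36.821 119.479] F [ 0.741 -0.343 -0.087] w0.4
4 t7.56 [486.873  36.118 129.317] F [-0.627  0.167 -0.284] w0.7
5 t8.03 [490.927  35.506 136.341] F [ 0.15  -0.63   0.276] w0.4
6 t8.47 [495.16   34.818 141.895] F [-0.146 -0.664 -0.266] w0.9
7 t9.09 [504.583  32.767 162.85 ] F [ 0.342 -0.041 -0.754] w0.6
8 t9.72 [517.492  30.642 182.67 ] F [-0.215  0.418  0.115] w0.1
```

View pics/s2b.png

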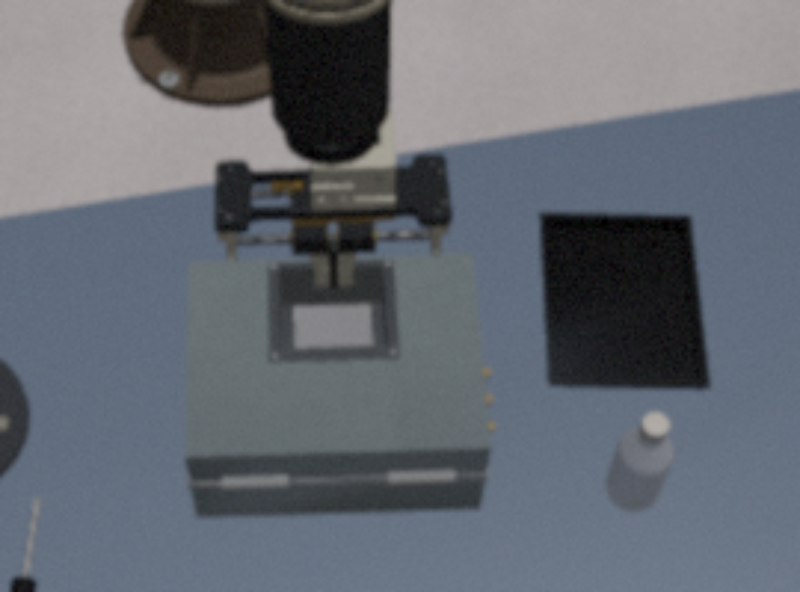

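The picture shows the fingers above the dish with the lid still shut and the paddle flush, so the hook missed the edge with no contact force. I'll go back in and feel for the edge.

```bash
python3 - <<'E'
from h import *
th=.31;q=list(ori(th)); z=45-DEP
bot.move_ptp(list(W(-158-15,75)),q)
bot.line_to(list(W(-158-15,z)),120,q); st()
for x in np.arange(-163,-140,3):
    bot.line_to(list(W(x,z)),30,q); s=st(x)
    if np.linalg.norm(s['contact_force'])>4: break
s=bot.read_state();print(s['joint_pos'])
E
```

```text
t10.78 [472.267  38.687 109.382] F [0.307 0.13  0.587] w0.4
-163 t11.27 [481.51   36.91  109.093] F [ 0.265  0.406 -0.445] w0.7
-160 t11.52 [484.429  36.529 109.027] F [ 0.494  0.269 -0.811] w0.6
-157 t11.77 [487.409  36.065 108.979] F [ 0.067  0.045 -0.341] w0.4
-154 t12.02 [490.398  35.55  108.976] F [ 1.009 -0.136 -0.468] w0.4
-151 t12.27 [493.359  35.068 108.991] F [ 0.169 -0.521 -0.132] w0.6
-148 t12.52 [496.319  34.573 108.987] F [ 0.491  0.19  -0.287] w0.5
-145 t12.77 [499.298  34.117 108.992] F [-0.02  -0.12   0.299] w0.2
-142 t13.02 [502.248  33.624 108.997] F [ 0.252  0.777 -0.418] w0.8
[ 0.603 -0.023 -0.913  0.459 -0.498  0.42 ]
```

```bash
python3 - <<'E'
from h import *
im,s=shot('wrist','w3'); cv2.imwrite('pics/w3b.png',cv2.resize(im[...,::-1],(800,600))); st(); print(s['eef_rot'],ori(.31))
E
```

```text
t13.07 [502.135  33.577 108.968] F [-0.249 -0.603 -0.06 ] w0.6
[ 0.985 -0.08   0.154  0.013] [ 0.985 -0.08   0.154  0.012]
```

View pics/w3b.png

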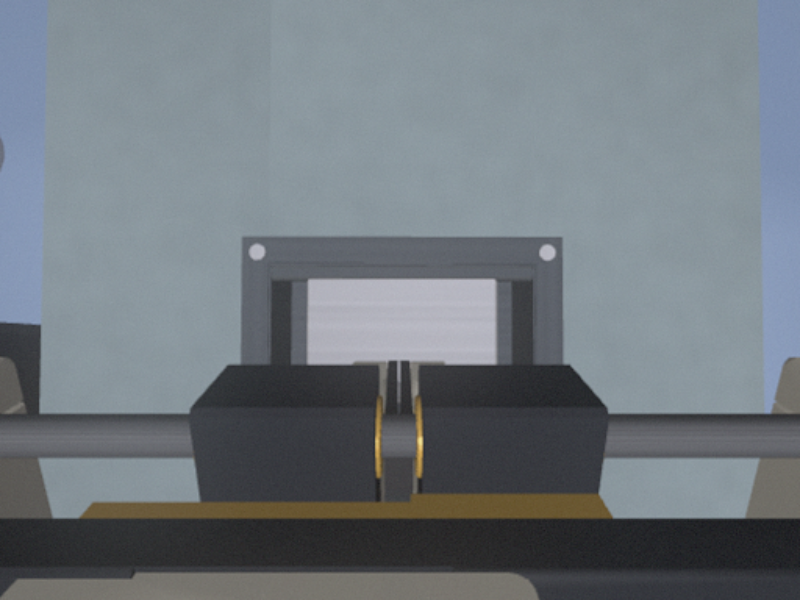

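```bash
cat >> h.py <<'E'
def proj(name,p,s=None):
    c=bot.get_calibration(name)
    if name=='wrist':
        Tw=np.eye(4);Tw[:3,:3]=R.from_quat(s['eef_rot']).as_matrix();Tw[:3,3]=s['tcp_pos'];V=np.linalg.inv(Tw@np.array(c['T_tool_cam']))
    else: V=np.array(c['view'])
    q=V[:3,:3]@p+V[:3,3]; return np.array([c['cx']+c['fx']*q[0]/-q[2],c['cy']-c['fy']*q[1]/-q[2]])
E
python3 - <<'E'
from h import *
s=bot.read_state();k=1.5625
print('tcp',proj('wrist',s['tcp_pos'],s)*k,'E',proj('wrist',E0,s)*k)
M=R.from_quat(s['eef_rot']).as_matrix()
for d in(0,-10,-20,-40): print('tipface',d,proj('wrist',s['tcp_pos']+M@[9.5,21,d],s)*k)
for uv in[(307,278),(497,278),(245,238),(562,238),(271,278)]: print(uv,onz('wrist',np.array(uv)/k,130,s),onz('wrist',np.array(uv)/k,122,s), (onz('wrist',np.array(uv)/k,130,s)-E0)@BX)
E
```

```text
tcp [399.485 355.571] E [399.519 403.302]
tipface 0 [450.513 334.085]
tipface -10 [453.204 342.715]
tipface -20 [456.19  352.287]
tipface -40 [463.261 374.958]
(307, 278) [537.984  62.835 130.   ] [538.904  64.257 122.   ] 46.711647332541176
(497, 278) [526.474  -7.367 130.   ] [526.873  -9.121 122.   ] 46.67491069013739
(245, 238) [556.602  83.439 130.   ] [558.365  85.793 122.   ] 61.76270246159685
(562, 238) [537.35 -33.93 130.  ] [538.241 -36.886 122.   ] 61.693033175787136
(271, 278) [540.166  76.141 130.   ] [541.185  78.165 122.   ] 46.718610677174404
```

```bash
python3 - <<'E'
from h import *
t=np.array([517.5,30.6,182.7]); print(proj('scene',t))
M=R.from_quat(ori(.16)).as_matrix()
for d in(-10,-20,-27): print(d,proj('scene',t+M@[0,0,d]), proj('scene',t+M@[9.5,0,d]))
# w1 pose
s=dict(tcp_pos=np.array([470.,38,310]),eef_rot=ori(0,-.148)); print('E in w1',proj('wrist',E0,s)*1.5625,proj('wrist',E0-BX*42,s)*1.5625)
for p in(E0,E0+46*BX,E0-52*BX): print('top',proj('top',p))
im=bot.camera('scene');cv2.imwrite('pics/s4.png',im[...,::-1]); cv2.imwrite('pics/s4b.png',cv2.resize(im[90:200,200:330,::-1],(780,660))[:600])
s=bot.read_state();print('now tcp',proj('scene',s['tcp_pos']),'E',proj('scene',E0))
E
```

```text
[261.848 159.77 ]
-10 [261.8   157.167] [261.912 159.808]
-20 [261.752 154.534] [261.864 157.179]
-27 [261.717 152.673] [261.83  155.319]
E in w1 [398.26  247.021] [397.551 299.405]
top [232.102 220.206]
top [235.258 200.823]
top [228.469 242.517]
now tcp [262.014 169.87 ] E [261.795 160.898]
```

View pics/s4b.png

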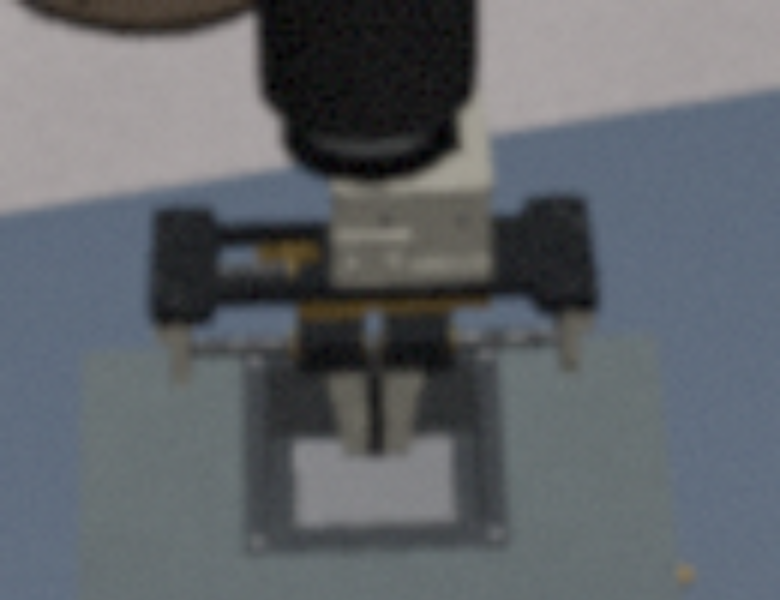

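Closed, the tips look about 17–20 mm short of the TCP, because they lie over the bright plate instead of under it. I'll touch the flat of the lid to measure the true tip height.

```bash
python3 - <<'E'
from h import *
s=bot.read_state()
bot.line_to(list(s['tcp_pos']+[-12*BX[0],-12*BX[1],45]),150)
bot.move_ptp(list(W(-150,60,85)),list(ori(0)))
for z in np.arange(50,20,-2.):
    bot.line_to(list(W(-150,z,85)),40); s=st(z)
    if np.linalg.norm(s['contact_force'])>4: break
bot.line_to(list(W(-150,60,85)),150)
E
```

```text
50.0 t14.48 [507.323 118.324 135.059] F [ 0.337 -0.693  0.866] w0.9
48.0 t14.73 [507.853 118.746 133.149] F [-0.049 -0.492  0.8  ] w0.5
46.0 t14.98 [507.835 118.746 130.879] F [-0.265 -0.696  0.28 ] w0.3
44.0 t15.23 [507.815 118.744 128.8  ] F [ 0.207 -0.471 -0.941] w0.5
42.0 t15.48 [507.81  118.734 126.833] F [-0.233  0.424 -0.343] w0.7
40.0 t15.73 [507.808 118.731 124.845] F [1.498 0.505 0.268] w0.4
38.0 t15.98 [507.784 118.734 122.839] F [-0.261  1.066 -0.093] w0.3
36.0 t16.23 [507.816 118.747 120.849] F [-0.052  0.722  0.516] w0.5
34.0 t16.48 [507.804 118.744 118.857] F [ 0.035 -0.222  0.117] w0.5
32.0 t16.73 [507.82  118.765 116.871] F [ 0.631  0.607 -0.395] w0.8
30.0 t16.98 [507.815 118.733 114.858] F [-0.846 -0.138  0.281] w0.3
28.0 t17.23 [507.833 118.751 112.858] F [ 0.107  0.985 -0.156] w0.7
26.0 t17.48 [507.809 118.739 110.852] F [-0.428 -0.231  0.926] w0.5
24.0 t17.73 [507.797 118.715 108.84 ] F [ 0.336  0.106 -0.631] w0.2
22.0 t17.98 [507.809 118.748 106.867] F [-0.603  0.437 -0.074] w0.4
```

```bash
python3 - <<'E'
from h import *
bot.line_to(list(W(-150,24,85)),150)
for z in np.arange(21,0,-1.5):
    bot.line_to(list(W(-150,z,85)),40); s=st(z)
    if np.linalg.norm(s['contact_force'])>3: break
im=bot.camera('scene');cv2.imwrite('pics/s5.png',im[...,::-1])
a=cv2.resize(im[90:200,200:330,::-1],(600,508)); b=cv2.imread('pics/wrist0.png')
cv2.imwrite('pics/s5b.png',np.hstack([a,cv2.resize(b[150:384],(190,508))])[:, :790])
print(proj('scene',s['tcp_pos']))
E
```

```text
21.0 t19.02 [507.936 118.819 106.27 ] F [ 0.126  0.28  -0.082] w0.4
19.5 t19.27 [508.226 118.947 104.951] F [-0.443  0.17   3.456] w0.2
[292.322 167.367]
```

View pics/s5b.png

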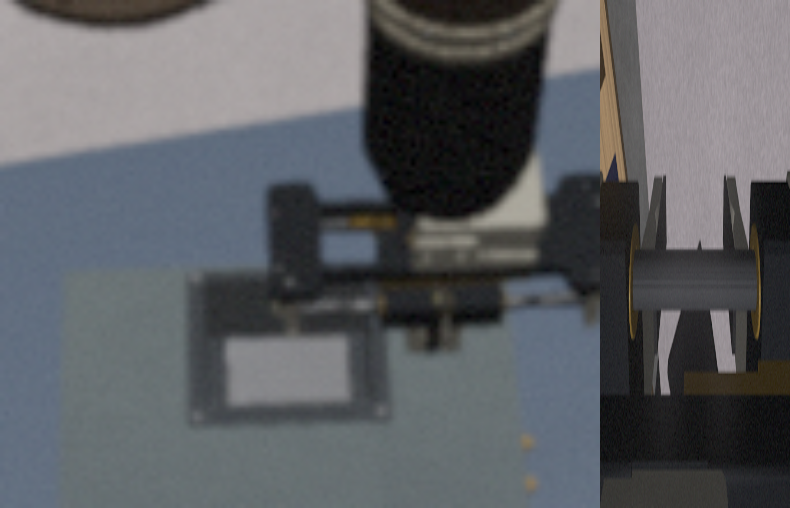

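Contact came at TCP z 105, and the lid top is at 130. So the real tips end about 25 mm short of the TCP along the tool, which agrees with the wrist and scene pixels. I'll apply that offset and retry the hook.

```bash
cat >> h.py <<'E'
LT=24.5
def tcp(p,q): return list(np.asarray(p)+LT*R.from_quat(q).as_matrix()[:,2])
DEP=18
def go(x,z,th,v,y=0):
    q=list(ori(th)); bot.line_to(tcp(W(x,z,y),q),v,q)
def ptp(x,z,th,y=0):
    q=list(ori(th)); bot.move_ptp(tcp(W(x,z,y),q),q)
E
python3 - <<'E'
from h import *
s=bot.read_state();bot.line_to(list(s['tcp_pos']+[0,0,60]),200)
for th in(.34,.32,.3,.28,.26,.24,.2):
    r=[bot.solve_ik(tcp(W(x,z),ori(t)),ori(t)) for x,z,t in hookpath(th)]
    print(th,[int(o is not None) for o in r], None if r[1] is None else r[1])
E
```

```text
0.34 [1, 0, 0, 1, 1, 1, 1, 1, 1, 1, 1] None
0.32 [1, 0, 1, 1, 1, 1, 1, 1, 1, 1, 1] None
0.3 [1, 1, 1, 1, 1, 1, 1, 1, 1, 1, 1] [ 0.632 -0.03  -0.989  0.508 -0.448  0.334]
0.28 [1, 1, 1, 1, 1, 1, 1, 1, 1, 1, 1] [ 0.634 -0.02  -0.955  0.444 -0.478  0.395]
0.26 [1, 1, 1, 1, 1, 1, 1, 1, 1, 1, 1] [ 0.631 -0.01  -0.922  0.387 -0.506  0.452]
0.24 [1, 1, 1, 1, 1, 1, 1, 1, 1, 1, 1] [ 0.626  0.    -0.89   0.337 -0.535  0.505]
0.2 [1, 1, 1, 1, 1, 1, 1, 1, 1, 1, 1] [ 0.61   0.022 -0.829  0.251 -0.591  0.599]
```

```bash
python3 - <<'E'
from h import *
F=lambda s:np.linalg.norm(s['contact_force'])
ptp(-158-17,70,.29)
go(-158-17,45-18,.29,100); s=st('in')
assert F(s)<4
for xc in np.arange(-169,-148,2.):
    go(xc,45-18,.29,30); s=bot.read_state()
    if F(s)>3: break
st(xc)
bot.pause(.05)
for a in(.2,.4,.55,.7):
    go(xc+2+50*(1-np.cos(a))+3*a,45-18+50*np.sin(a)+3*a,.29+.07*a,35); s=st(a)
    if F(s)>50: break
x=xc+2+50*(1-np.cos(a))+3*a; z=45-18+50*np.sin(a)+3*a
if F(s)<50:
    for p in(.08,.18):
        go(*rot(x,z,p),.34-p/2,50); s=st(p)
print(repr((x,z)))
im=bot.camera('scene');cv2.imwrite('pics/s6b.png',cv2.resize(im[60:220,150:363,::-1],(800,600)))
E
```

```text
in t20.93 [477.104  38.061  88.613] F [-0.266  0.306 -0.183] w0.8
-163.0 t22.02 [486.605  35.301  87.48 ] F [-16.199   6.731   4.908] w0.7
0.2 t22.55 [487.973  34.581  96.058] F [-31.635  18.67    1.106] w0.3
0.4 t23.02 [490.798  33.892 106.013] F [-50.463  25.92   14.047] w0.5
(np.float64(-155.85304970014425), np.float64(47.67091711543253))
```

View pics/s6b.png

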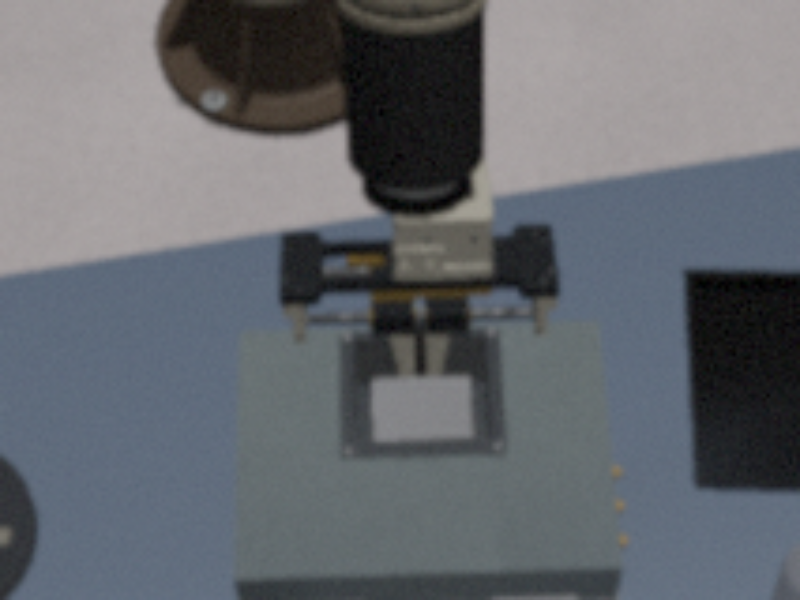

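The tips press on the paddle's front edge with about 50 N and the paddle stays flush. The finger's narrow side evidently tapers, so it gives no hook angle. I'll turn the gripper 90° and hook with one finger's flat pad face, jaws open, the other finger above the lid.

```bash
cat >> h.py <<'E'
def qh(th,sg):
    z=np.sin(th)*BX-np.cos(th)*Z; u=np.cos(th)*BX+np.sin(th)*Z; y=sg*u
    return R.from_matrix(np.c_[np.cross(y,z),y,z]).as_quat()
WID=80.
def ph(x,z,th,sg):
    "pose with the front finger's pad-face tip at box (x,z)"
    q=qh(th,sg); u=np.cos(th)*BX+np.sin(th)*Z
    return tcp(W(x,z)+WID/2*u,q),list(q)
def hp(th,D=18,x0=-153):
    P=[(-166,75,th),(-166,45-D,th),(x0-3,45-D,th)]
    for a in(.2,.4,.55,.7): P.append((x0+50*(1-np.cos(a))+4*a,45-D+50*np.sin(a)+4*a,th))
    x,z,_=P[-1]
    for p in(.15,.3,.5,.7,.85): P.append((*rot(x,z,p),th-p*.6))
    return P
E
python3 - <<'E'
from h import *
s=bot.read_state()
bot.line_to(list(s['tcp_pos']-12*BX),100); st()
s=bot.read_state();bot.line_to(list(s['tcp_pos']+[0,0,75]),200)
bot.move_gripper(WID,10); st()
for sg in(1,-1):
  for th in(.3,.36,.42,.48):
    r=[bot.solve_ik(*ph(x,z,t,sg)) for x,z,t in hp(th)]
    print(sg,th,[int(o is not None) for o in r], r[1],r[-1])
E
```

```text
t23.39 [479.063  36.237 106.26 ] F [ 1.479 -0.449  0.045] w0.6
 t25.27 [479.053  36.232 181.267] F [ 0.297 -0.144  0.463] w79.9
1 0.3 [1, 1, 1, 1, 1, 1, 1, 1, 1, 1, 1, 1] [ 0.56   0.032 -0.873  0.439 -0.477  2.047] [ 0.269  0.43   0.129 -0.088 -1.462  2.728]
1 0.36 [1, 1, 1, 1, 1, 1, 1, 1, 1, 1, 1, 1] [ 0.543  0.001 -0.977  0.65  -0.387  1.856] [ 0.283  0.391  0.074 -0.065 -1.39   2.712]
1 0.42 [1, 0, 0, 0, 1, 1, 1, 1, 1, 1, 1, 1] None [ 0.299  0.353  0.018 -0.041 -1.317  2.693]
1 0.48 [0, 0, 0, 0, 0, 0, 0, 1, 1, 1, 1, 1] None [ 0.315  0.314 -0.04  -0.015 -1.243  2.669]
-1 0.3 [1, 1, 1, 1, 1, 1, 1, 1, 1, 1, 1, 1] [ 0.56   0.032 -0.873  0.439 -0.477 -1.095] [ 0.269  0.43   0.129 -0.088 -1.462 -0.413]
-1 0.36 [1, 1, 1, 1, 1, 1, 1, 1, 1, 1, 1, 1] [ 0.543  0.001 -0.977  0.65  -0.387 -1.285] [ 0.283  0.391  0.074 -0.065 -1.39  -0.429]
-1 0.42 [1, 0, 0, 0, 1, 1, 1, 1, 1, 1, 1, 1] None [ 0.299  0.353  0.018 -0.041 -1.317 -0.449]
-1 0.48 [0, 0, 0, 0, 0, 0, 0, 1, 1, 1, 1, 1] None [ 0.315  0.314 -0.04  -0.015 -1.243 -0.472]
```

```bash
python3 - <<'E'
from h import *
F=lambda s:np.linalg.norm(s['contact_force'])
th=.34;sg=-1;D=20
def g(x,z,t,v):
    p,q=ph(x,z,t,sg); bot.line_to(p,v,q)
p,q=ph(-167,85,th,sg); bot.move_ptp(p,q)
g(-167,45-D,th,100); s=st('in')
assert F(s)<4
for xc in np.arange(-159,-138,2.):
    g(xc,45-D,th,30); s=bot.read_state()
    if F(s)>3: break
st(xc)
for a in(.15,.3,.45,.6,.72):
    x=xc+1+50*(1-np.cos(a))+3*a; z=45-D+50*np.sin(a)+3*a
    g(x,z,th,40); s=st(a)
    if F(s)>40: break
else:
    for p in(.1,.2,.3):
        g(*rot(x,z,p),th-p*.6,50); s=st(p)
print((x,z))
im=bot.camera('scene');cv2.imwrite('pics/s7b.png',cv2.resize(im[60:220,150:363,::-1],(800,600)))
E
```

```text
in t27.40 [522.985  30.325 100.63 ] F [ 0.308 -0.557 -0.3  ] w80.0
-149.0 t29.07 [538.545  26.888  98.944] F [-15.049   7.88    4.103] w80.4
0.15 t29.43 [539.416  26.574 105.862] F [-19.62   12.524  -0.365] w81.8
0.3 t29.77 [541.626  26.245 113.861] F [-20.69   12.315   3.392] w83.2
0.45 t30.12 [544.929  25.815 121.538] F [-21.169  11.733   5.783] w85.3
0.6 t30.48 [549.246  24.33  128.908] F [-14.084   4.3     4.759] w80.4
0.72 t30.79 [552.132  23.421 132.985] F [-21.922   8.527   7.36 ] w82.8
0.1 t31.18 [557.862  21.916 143.329] F [-10.847   3.12   -3.463] w80.2
0.2 t31.57 [565.59   20.964 153.365] F [-11.37   -2.845   4.122] w80.1
0.3 t31.97 [573.199  19.3   162.446] F [-12.967  -2.959   5.191] w80.2
(np.float64(-133.43028645704476), np.float64(60.12923359857365))
```

View pics/s7b.png

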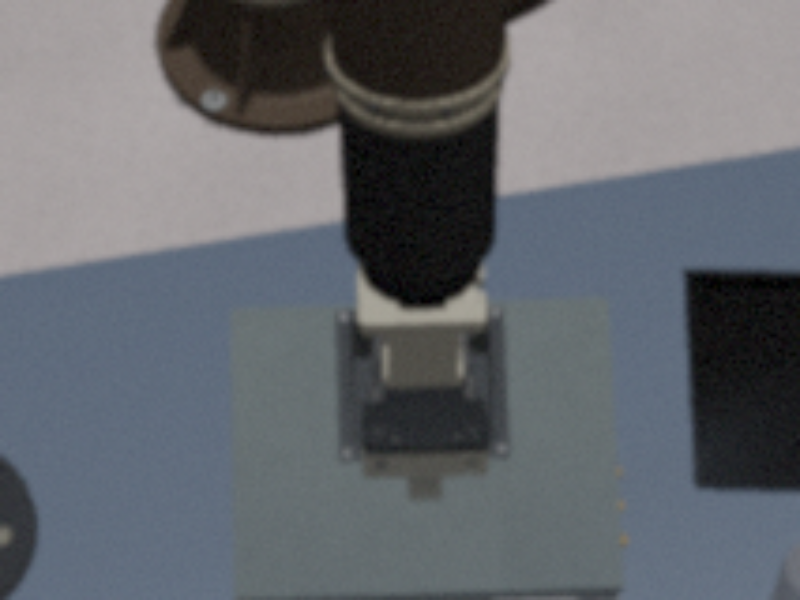

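The scene view shows the lid's front edge up from row 325 to about row 300 and wider, so the latch has let go and the lid is rising at about 0.2 rad. I'll carry on along the arc.

```bash
python3 - <<'E'
from h import *
th=.34;sg=-1;x,z=-133.43,60.13
for p in(.5,.7,.9):
    pp,q=ph(*rot(x,z,p),th-p*.5,sg); bot.line_to(pp,80,q); s=st(p)
im=bot.camera('scene');cv2.imwrite('pics/s8b.png',cv2.resize(im[40:240,140:407,::-1],(800,600)))
E
```

```text
0.5 t32.49 [595.126  16.9   180.041] F [-3.663 -2.417  1.909] w80.3
0.7 t32.96 [618.451  13.729 191.426] F [-3.368 -2.101  0.502] w79.9
0.9 t33.42 [643.483  10.144 197.722] F [-2.626 -2.347 -1.4  ] w80.2
```

View pics/s8b.png

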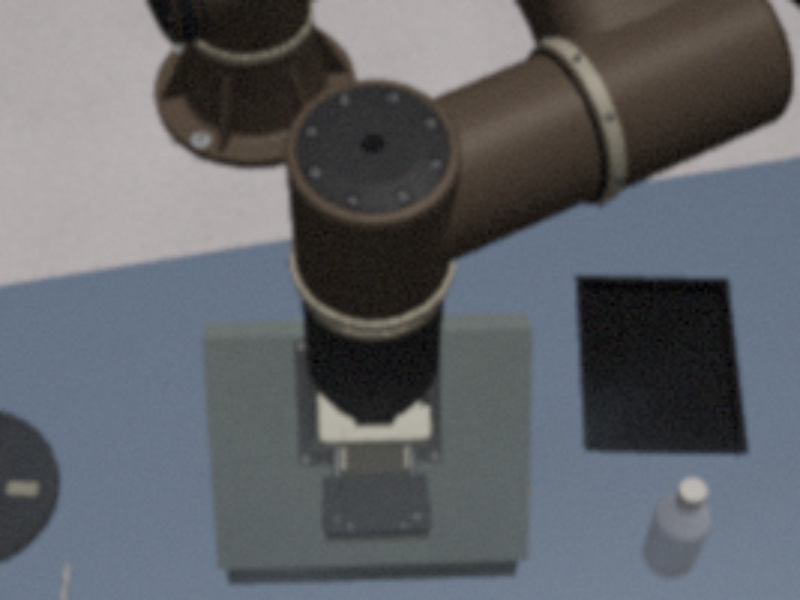

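```bash
python3 - <<'E'
from h import *
def lp(x,z,y,p): return W(*rot(x,z,p),y)
for p in np.arange(0.3,1.05,.1):
    print('%.1f'%p,'tf',proj('scene',lp(-210,45,-135,p)),proj('scene',lp(-210,45,135,p)),'lf',proj('scene',lp(-210,0,135,p)),'tb',proj('scene',lp(0,45,-135,p)))
E
```

```text
0.3 tf [211.196 141.023] [311.329 137.841] lf [309.722 143.202] tb [212.006 217.84 ]
0.4 tf [210.46  140.463] [312.224 137.229] lf [310.479 141.111] tb [212.033 219.561]
0.5 tf [209.732 140.711] [313.167 137.424] lf [311.295 139.714] tb [212.075 221.296]
0.6 tf [209.021 141.805] [314.151 138.463] lf [312.166 139.06 ] tb [212.133 223.026]
0.7 tf [208.335 143.773] [315.167 140.377] lf [313.083 139.19 ] tb [212.207 224.732]
0.8 tf [207.684 146.636] [316.203 143.185] lf [314.041 140.141] tb [212.294 226.395]
0.9 tf [207.078 150.4  ] [317.248 146.895] lf [315.029 141.942] tb [212.395 227.997]
1.0 tf [206.525 155.06 ] [318.288 151.502] lf [316.039 144.614] tb [212.509 229.52 ]
```

```bash
cat >> h.py <<'E'
QF=list(ori(0,flip=True))
def gof(x,z,v,y=0): bot.line_to(tcp(W(x,z,y),QF),v,QF)
E
python3 - <<'E'
from h import *
s=bot.read_state(); d=-.6*BX+.8*Z
bot.line_to(list(s['tcp_pos']+40*d),150); st()
s=bot.read_state(); bot.line_to(list(s['tcp_pos']-60*BX+70*Z),300)
ex=lambda p:rot(-210,0,p)
x,z=ex(.8)
bot.move_ptp(tcp(W(x-60,z+60),QF),QF); st()
gof(x-32,z-10,250); st()
for p in(.95,1.1,1.25,1.4,1.52,1.61):
    x,z=ex(p); gof(x-7,z-10,120); st(p)
gof(x-60,z-10,250)
bot.line_to(tcp(W(-150,215-85),QF),250,QF)
im,s=shot('wrist','w9'); cv2.imwrite('pics/w9b.png',im[...,::-1]); st()
E
```

```text
t33.89 [620.132  14.654 231.223] F [-0.659 -0.753 -0.819] w80.2
 t35.92 [438.841  43.957 270.732] F [ 0.052 -0.458  0.83 ] w80.1
 t36.37 [466.33   39.073 201.23 ] F [0.717 0.916 0.603] w79.9
0.95 t36.96 [515.463  31.708 223.445] F [-1.291 -0.137  0.557] w79.9
1.1 t37.37 [541.744  27.322 237.932] F [-0.592 -0.296 -0.782] w79.9
1.25 t37.77 [569.957  22.522 249.486] F [-0.46  -0.185 -0.322] w80.1
1.4 t38.18 [600.012  17.622 257.262] F [-0.262  0.341  1.166] w80.0
1.52 t38.54 [624.704  13.63  260.157] F [-0.173  0.904 -0.094] w80.2
1.61 t38.85 [643.437  10.583 260.287] F [ 0.004 -0.118 -0.66 ] w79.9
 t39.89 [495.5    35.123 191.165] F [0.223 0.115 0.168] w79.5
```

View pics/w9b.png

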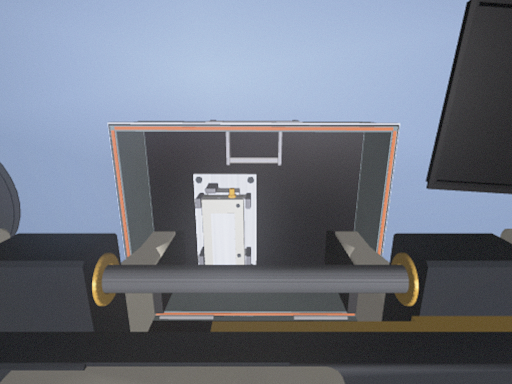

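The wrist view shows the open box: the lid is out of the way, the strike bar is at (254,160), and the module lies left of centre with its front end at about (203–243,198) and its connector just above. The tray is at upper right. I'll work out the module's position and check the lid angle in the scene image.

```bash
python3 - <<'E'
from h import *
s=bot.read_state()
def bf(p): d=p-H; return np.array([d@BX,d@BY])
im=cv2.imread('pics/w9.png')
g=cv2.cvtColor(im,cv2.COLOR_BGR2GRAY)
for r in(185,205,215,225,235,250): print(r,g[r,188:264:2])
for uv in[(203,198),(243,198),(203,250),(243,250),(195,175),(257,175)]: print(uv,bf(onz('wrist',uv,60,s)))
sc=bot.camera('scene'); cv2.imwrite('pics/s10.png',sc[...,::-1])
sg=cv2.cvtColor(sc,cv2.COLOR_RGB2HSV)
lp=lambda x,z,y,p: W(*rot(x,z,p),y)
for p in(1.2,1.3,1.4,1.5,1.6,1.66): print('%.2f'%p,'tf',proj('scene',lp(-210,45,-135,p)),proj('scene',lp(-210,45,135,p)),'lf',proj('scene',lp(-210,0,0,p)),'tb',proj('scene',lp(0,45,-135,p)))
for c in(225,240,290,300): print(c,[(r,*map(int,sg[r,c])) for r in range(140,250,6)])
E
```

```text
185 [ 68  67  61 215 228 226 226 225 228 230  86  90  87  88  88 207 229 224
 227 225 228 227 226 227 227 222 226 225 226 223 229 228 228 229 159  80
  77  73]
205 [ 68  68  73  92 176 161 135 213 225 223 224 224 225 224 225 223 224 224
 227 227 227 227 226 228 154 111 216 229 214 160 166 144 228 227 172  76
  75  75]
215 [ 66  68  74  62 232 225 228 213 223 225 224 224 232 229 232 232 230 232
 233 231 231 229 231 229 226 226 227 227 208 223 227 226 225 227 169  76
  75  74]
225 [ 68  72  74  71 213 228 225 205 223 222 222 223 231 229 232 232 230 231
 234 232 232 230 232 229 226 226 225 228 189 226 229 225 224 227 171  76
  75  76]
235 [ 68  71  71  72 150 230 222 230 219 222 223 223 231 229 230 231 230 229
 232 232 230 229 230 229 225 223 225 227 193 226 227 225 225 226 168  74
  75  72]
250 [ 68  66  69  73  60 232 198  85 187 222 222 221 226 229 228 231 232 228
 230 232 230 229 229 230 223 222 222 222 171 103  88  86 228 227 169  68
  70  67]
(203, 198) [-130.904  -55.2  ]
(243, 198) [-130.888  -11.808]
(203, 250) [-68.788 -58.224]
(243, 250) [-68.76  -12.501]
(195, 175) [-156.404
[... 1396 characters left out ...]
158, 90, 29, 53), (164, 83, 21, 49), (170, 105, 12, 41), (176, 0, 0, 38), (182, 114, 24, 53), (188, 95, 26, 118), (194, 105, 22, 117), (200, 95, 25, 110), (206, 103, 35, 65), (212, 99, 27, 65), (218, 103, 34, 68), (224, 98, 33, 62), (230, 103, 31, 58), (236, 108, 52, 133), (242, 107, 52, 137), (248, 108, 50, 139)]
300 [(140, 108, 54, 128), (146, 107, 62, 127), (152, 107, 56, 131), (158, 85, 29, 52), (164, 86, 37, 48), (170, 108, 34, 37), (176, 95, 42, 36), (182, 75, 16, 62), (188, 97, 29, 115), (194, 95, 27, 113), (200, 98, 29, 106), (206, 100, 43, 71), (212, 111, 26, 68), (218, 94, 27, 67), (224, 94, 30, 60), (230, 105, 26, 60), (236, 107, 53, 135), (242, 108, 51, 135), (248, 107, 50, 138)]
```

The lid's end face spans rows 183–203, so the lid is at its stop at about 1.65 rad. The module's centre is at box (-87,-34), and its 45.5 mm measured width agrees with the 46 given. Now I'll grip it lightly.

```bash
python3 - <<'E'
from h import *
p=lambda z:W(-89,z-85,-34.3)-[0,0,0]
P=lambda z:list(np.r_[p(0)[:2],z])
bot.line_to(P(110),250,QF); bot.line_to(P(24),120,QF); s=st('down')
if np.linalg.norm(s['contact_force'])<5:
    bot.move_gripper(30,12); st('grip')
    bot.line_to(P(60),80,QF); s=st('lift')
    if s['width']>42: bot.line_to(P(125),200,QF); st('up')
    print(s['moment'])
E
```

```text
down t41.38 [549.527  -8.402  24.99 ] F [0.311 0.676 0.978] w79.9
grip t42.03 [548.888  -8.821  24.107] F [-1.063 -0.479  1.712] w45.5
lift t42.63 [548.692  -8.735  59.947] F [ 0.622 -1.027 -0.631] w45.9
up t43.11 [548.737  -8.703 125.031] F [-0.103  0.264 -0.933] w45.5
[ 0.109 -0.141  0.011]
```

```bash
python3 - <<'E'
from h import *
q=list(ori(0,-.232,flip=True)); T=lambda z:[466,342,z]
try: bot.move_ptp(T(100),q)
except bot.Unreachable: print('unr'); raise
bot.line_to(T(12),150,q); s=st()
f0=s['contact_force'][2]
for z in (4,-2,-6,-8,-9.5,-10.5,-11.5,-12.5,-13.5):
    bot.line_to(T(z),40,q); s=st(z)
    if s['contact_force'][2]>f0+3.5: break
E
```

```text
t45.20 [466.695 342.062  12.654] F [ 0.493  0.11  -0.739] w45.7
4 t45.55 [465.968 342.015   4.144] F [ 0.327  0.029 -0.556] w46.0
-2 t45.85 [465.798 341.783  -2.345] F [0.269 0.698 0.03 ] w45.6
-6 t46.10 [465.834 341.824  -6.318] F [ 0.872  0.433 -0.498] w45.7
-8 t46.35 [465.951 341.908  -8.105] F [-0.679  0.194 -0.97 ] w45.7
-9.5 t46.60 [465.929 341.94   -9.592] F [-0.763 -0.001 -0.541] w45.8
-10.5 t46.85 [465.978 341.988 -10.552] F [-0.271  0.425  0.832] w45.8
-11.5 t47.10 [465.967 341.948 -11.584] F [-0.28   0.239 -0.602] w45.7
-12.5 t47.35 [466.15  342.083 -12.005] F [-2.148 -1.494  5.248] w45.7
```

Contact came at TCP z −12, exactly where the module's underside should meet the tray floor. I'll release it and lower the lid from behind.

```bash
python3 - <<'E'
from h import *
bot.move_gripper(64,12); st('rel')
s=bot.read_state(); bot.line_to([466,342,60],150); 
bot.line_to([500,270,310],400)
bot.move_ptp(tcp(W(105,250,85),QF),QF)
bot.move_gripper(0,20)
R0=188
def w(p,hx): x,z=rot(-R0,45,p); return x+hx,z
x,z=w(1.65,28); gof(x,z,200,85); st('behind')
for p in(1.6,1.45,1.3,1.15,1.,.85,.7,.55,.4):
    x,z=w(p,7); gof(x,z,130,85); s=st(p)
    if np.linalg.norm(s['contact_force'])>35: print('HIGH');break
im,s=shot('scene','s11')
E
```

```text
rel t47.92 [466.008 342.008 -12.557] F [ 0.357 -0.045 -0.363] w64.1
behind t52.22 [742.939  80.283 245.208] F [ 0.79  -0.188  0.561] w0.6
1.6 t52.60 [713.342  85.537 249.138] F [ 0.394  0.031 -0.525] w0.5
1.45 t52.98 [684.732  89.951 252.899] F [ 0.045 -0.276 -0.669] w0.4
1.3 t53.35 [655.996  94.607 253.623] F [-0.183 -0.204 -0.514] w-0.1
1.15 t53.73 [627.725  99.209 250.452] F [ 0.833 -0.13  -0.021] w0.5
1.0 t54.10 [600.238 103.724 243.067] F [0.603 0.288 0.082] w0.6
0.85 t54.48 [574.135 108.025 231.586] F [-0.277 -0.735  0.563] w0.6
0.7 t54.85 [550.045 111.982 216.337] F [ 1.149 -0.308  0.538] w0.2
0.55 t55.23 [528.478 115.566 197.556] F [0.783 0.064 0.16 ] w0.5
0.4 t55.60 [509.842 118.619 175.651] F [ 0.419 -0.279 -0.031] w0.6
```

```bash
python3 - <<'E'
from h import *
sc=cv2.imread('pics/s11.png');hs=cv2.cvtColor(sc,cv2.COLOR_BGR2HSV)
for c in(225,240): print(c,[(r,*map(int,hs[r,c])) for r in range(128,248,6)])
cv2.imwrite('pics/s11b.png',cv2.resize(sc[40:240,140:407],(800,600)))
E
```

```text
225 [(128, 109, 59, 125), (134, 107, 59, 125), (140, 106, 59, 126), (146, 93, 22, 116), (152, 97, 20, 113), (158, 93, 22, 115), (164, 93, 23, 113), (170, 90, 17, 117), (176, 87, 20, 115), (182, 95, 25, 114), (188, 93, 25, 114), (194, 101, 25, 114), (200, 99, 30, 112), (206, 99, 30, 112), (212, 101, 31, 114), (218, 98, 28, 110), (224, 113, 10, 100), (230, 100, 34, 67), (236, 108, 58, 128), (242, 107, 51, 130)]
240 [(128, 108, 61, 125), (134, 108, 56, 123), (140, 105, 50, 123), (146, 98, 28, 74), (152, 103, 23, 77), (158, 103, 27, 84), (164, 100, 28, 81), (170, 98, 32, 87), (176, 103, 26, 87), (182, 100, 23, 100), (188, 95, 25, 114), (194, 98, 25, 111), (200, 93, 27, 114), (206, 99, 30, 112), (212, 95, 25, 112), (218, 100, 28, 111), (224, 96, 14, 94), (230, 103, 32, 72), (236, 108, 53, 129), (242, 108, 54, 132)]
```

View pics/s11b.png

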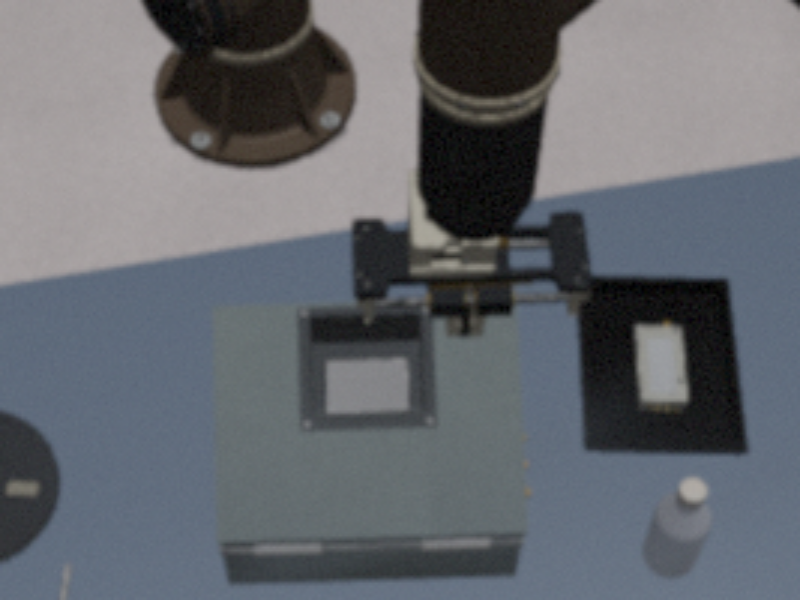

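The lid has followed down to about 0.35 rad with the paddle flush, and the module lies flat in the middle of the tray. I'll lower slowly and press.

```bash
python3 - <<'E'
from h import *
R0=188
for p in(.3,.2,.12,.06,.03,.01):
    x,z=rot(-R0,45,p); gof(x+5,z,90 if p>.1 else 45,85); s=st(p)
x=-R0+5
for z in np.arange(44.5,30,-1.):
    gof(x,z,25,85); s=st(z)
    if s['contact_force'][2]>16: break
bot.pause(.2); st('hold')
gof(x,48,60,85)
E
```

```text
0.3 t56.02 [496.863 120.602 159.23 ] F [-0.176 -0.273  0.201] w0.7
0.2 t56.39 [487.855 122.044 141.966] F [0.717 1.034 0.198] w0.5
0.12 t56.72 [481.958 122.946 127.697] F [ 0.488  1.284 -0.117] w0.1
0.06 t57.12 [479.427 124.131 117.324] F [ 2.026 -0.385  4.404] w0.6
0.03 t57.40 [476.568 123.871 110.879] F [ 0.829 -0.108  1.053] w0.3
0.01 t57.65 [475.232 123.771 106.825] F [ 0.362 -0.026 -0.191] w0.4
44.5 t57.90 [475.385 124.136 104.933] F [0.914 0.321 0.629] w0.5
43.5 t58.15 [475.43  124.149 104.81 ] F [-4.106 -0.609  9.302] w0.5
42.5 t58.40 [475.504 124.178 104.749] F [-8.176  0.539 18.333] w0.6
hold t58.60 [475.5   124.152 104.741] F [-6.627  0.125 18.396] w0.2
```

```bash
python3 - <<'E'
from h import *
s=bot.read_state(); bot.line_to(list(s['tcp_pos']+[0,0,120]),250)
s=bot.read_state(); bot.move_ptp([150,600,300],list(ori(0,-.2,flip=True))); st()
for n in('top','scene'):
    a=cv2.imread(f'pics/{n}0.png').astype(int); b=bot.camera(n)[...,::-1]; cv2.imwrite(f'pics/{n}_end.png',b)
    d=cv2.GaussianBlur(np.abs(a-b).max(2).astype(np.uint8),(3,3),0)>30
    k,_,S,C=cv2.connectedComponentsWithStats(d.astype(np.uint8))
    print(n,[(S[i][:5].tolist()) for i in range(1,k) if S[i][4]>12])
b=cv2.imread('pics/top_end.png');g=cv2.cvtColor(b,6)
m=np.zeros_like(g);m[185:290,65:160]=g[185:290,65:160]>120
c=max(cv2.findContours(m,0,1)[0],key=cv2.contourArea);Q=[onz('top',p,24) for p in cv2.boxPoints(cv2.minAreaRect(c))]
print('module',sum(Q)/4,[np.linalg.norm(Q[i]-Q[i-1]) for i in(0,1)])
E
```

```text
t63.82 [150.175 599.911 300.022] F [-0.487 -0.718 -0.161] w0.4
top [[98, 213, 29, 41, 778]]
scene [[417, 0, 28, 23, 254], [452, 0, 36, 11, 197], [459, 8, 7, 14, 41], [351, 146, 20, 31, 515]]
module [460.753 342.779  24.   ] [np.float64(231.53794533529754), np.float64(263.1489250581723)]
```

```bash
python3 -c "
from plant import bot
bot.close_job()"
```

```text
the job is handed in; nothing more can be done
```

The job is done and handed in, with the clock at about 64 s. I hooked the paddle, opened the lid fully, moved the module to the tray with a 12 N grip, then lowered and pressed the lid until it latched.

**Last checks**
- **Before and after pictures:** comparing them in the top and scene views, the only change on the table is the module now in the tray. The lid looks shut as at the start, and the reel, bottle and screwdriver have not moved.
- **Module:** it met the tray floor at the expected height with about 5 N, and the scene view shows it flat near the middle.
- **Lid:** a bump of about 4 N at 0.06 rad came before the force dropped away. The lid then sat against a hard stop at the shut height under 18 N. I take that as the latch snapping home, but I did not test it by pulling.

**What went wrong or disagreed**
- **Finger length:** the real fingertips end about 25 mm short of the stated tool point, measured by touching the lid. That is why my first hook attempts missed.
- **First paddle contact:** it pressed on the paddle's front edge with up to about 58 N, because the finger's narrow side gave no hook angle. The paddle stayed flush, and I then hooked it with one finger's flat pad face.
- **Opening the lid:** my later push on its front edge met no force. The hook, or its withdrawal, had already swung the lid to about 1.65 rad.
- **Module position in the tray:** my final size check of the module in the top view gave a nonsense result of 230 by 260 mm. I relied on the scene view, the picture comparison and the placing force instead.

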